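Angle a batten past the post into the planing bay

ROBOT

A 7-joint arm with a two-finger parallel gripper is mounted at the origin on the work surface. World frame = base frame: x ahead of the robot, y to its left, z up, the work surface at z = 0. Lengths are in m, angles in rad, forces in N, time in s.
With the tool pointing down it reaches from about 0.425 to 0.95 m from the base axis. Payload 16.7 kg.
Tool frame: the origin (TCP) lies between the finger pads; the fingertips stand 8 mm ahead of it and the grasp point (between the pads) lies 11 mm behind it; x points along the fingers, z is the direction in which the jaws open and shut, and the axes are right-handed (so a half turn about x gives the same grasp; the last joint's range is limited). The gripper opens to 94 mm and grips with 3 to 60 N. Pads are 16 mm wide; open, the fingers measure 119 mm over their backs; the gripper's body (75 mm by 177 mm) begins 78 mm behind the grasp point.
Start: joints at [1, 0.426, 0.074, 1.606, -0.034, 1.111, -0.067], TCP at [0.276, -0.616, 0.213] pointing down, gripper open.
Joint ranges: [-2.85, 2.85], [-0.5, 2.14], [-1.23, 1.37], [0.21, 2.46], [-1.02, 4.16], [0.16, 2.05], [-2.73, 2.73]. Speed limits (rad/s): [1.89, 1.89, 2.39, 2.39, 3.01, 3.01, 3.01].

INTERFACE

Orientations are given as a unit quaternion [x, y, z, w].
In Python, from workcell import get_state, read_camera, get_calibration, job_done, find_in gives the robot as it stands.
- The arm moves only by the shell command python3 -m jog 'ROWS'. ROWS is a JSON object of lists of equal length, an entry for each row: "gripper": the closure, from -1 (fully open) to 1 (shut); "delta_pos": the shift along the tool's x, y, z in cm, a list of three; "dr": the turn, a rotation vector about the tool's x, y, z in rad, a list of three. A call has 1 to 5 rows; each row is the pose to reach, as a shift and turn from the pose commanded when the call began, along the tool's axes at that moment; what a row does not reach only later rows make up. A row lasts 1/12 s, in which the tool goes at most 41.7 mm and 7.16 degrees, less where a joint would pass 70% of its speed; a pose out of reach is approached as far as the arm can. A call with a gripper value outside its range is refused whole. The fingers move at their own pace and stop on an object; the grip force is fixed at half the most. Time passes only in rows, so rows that repeat a pose let the fingers close. It gives the time, the measured TCP pose, the force and the opening at its end, in the units of the state.
- get_state(): the state, without advancing time (a new reading comes with each control period).
- read_camera(name): name is "scene" or "top" or "wrist"; returns the picture (400x640x3 uint8, red, green, blue); there is no depth.
- get_calibration(name): a dict with "fov_y" (degrees; the focal length in pixels is half the picture's height over the tangent of half this angle, whatever the lens; pixels are square), "cx", "cy" (the principal point, pixels), "D" ([k1, k2, p1, p2, k3] as OpenCV has them; the pictures are not rectified), "extrinsics" (4x4, takes a point from camera to world coordinates). Camera axes: x right, y down, z forward; pixel columns grow to the right and rows downward; lengths in m; the calibration is good to about 2 mm. A picture is of the moment at which its call begins: read the wrist's pose just before it. get_calibration takes no time and is no camera call; for the wrist camera it gives the pose at the moment of the call.
- job_done(): hands the job in, once; it reports no verdict.
Trained networks look in the newest picture that a camera, given by its name, has taken for a name from the list of things; names that differ only in an ending like _2 or _b are one class to them, and where a whole thing is asked for, a point or a joint stands for the part that bears it (a point fixed in the world has none). Each returns a list of dicts, best first, with "p" (0 to 1); they miss things now and then, are a little off and sometimes report something else, mostly with a low value. They report only what shows in the picture. A call takes as long as a camera call.
- find_in(target, camera): "bbox" ([left, top, right, bottom] in pixels, round what is visible of it).
The state is a dict: "time_s": time; "qpos": joint angles; "dq": joint speeds; "joint_torque": joint torques, N m; "tcp_pos": TCP position; "orientation": TCP orientation; "contact_force": force on the tool from outside, world axes, zero at the start; "moment": the same for the moment, N m; "opening": finger opening in m.
Only numpy, scipy, OpenCV 4.12 (cv2) and the standard library are available. Lean on these libraries where they do the work, as an engineer would, in place of code of your own. Each camera call takes 0.05 s, during which the arm holds its last target.

TASK

Load the loose batten lying on the planing board into the bay for planing: push one end of it in behind the post, then push the other end round so that the whole batten lies between the two end cleats, flat against the fence along its full length. Push it along the board with the fingers, do not lift it, and leave all the other things where they are.

Things in the scene. Friction and masses are not known exactly. Their poses are not given: they have to be found in the camera images.
- board: planing board: dark film-faced plywood screwed to the table, 340 (its x, away from the robot) x 700 (its y, to the robot's left) x 12 thick, fixed, turned up to 7 degrees. Origin: centre of its underside, z up. Its top is level (an aluminium T-track is let in flush). Along its far side runs a wooden fence, 28 high and 28 thick, its face towards the robot at x = +115
- bay (a point): foot of the fence's face at the middle of the bay, level with the board's top; board's axes (x into the fence, y along it to the left). The bay is the pocket before the fence between two end cleats: 325 long, floor level with the board, open towards the robot
- cleat_left (a point): foot of the left end cleat's inner face, where it meets the fence's face (y = +162.5 from point bay). Each cleat is a wooden block 28 high, 30 wide, standing out 32 from the fence's face towards the robot
- cleat_right (a point): the same point of the right end cleat (y = -162.5 from point bay)
- post: T-track stop: a round aluminium post with a dark cap, 20 in diameter, 40 high, fixed in the track before the left half of the bay, 65 to 100 left of the bay's middle (differs from start to start); 50 clear between it and the fence's face. Origin: centre of its foot, on the board's top; board's axes
- batten: the pine batten to load: a loose straight bar 280 long (its y), 30 wide (its x) and 24 high, about 100 g, lying on the planing board in front of the bay, more to the right. Origin: centre of its underside; y points to its left end, x away from the robot
- batten_left (a point): centre of the face of the batten's left end, at half its height (12 above its underside)
- batten_right (a point): centre of the face of the batten's right end, at half its height
- plane: a cast iron block plane, 160 x 50 x 65, parked on the left front part of the planing board; loose, to be left alone. Origin on its underside
- bamboo_ring: a sawn ring of bamboo, 48 across and 30 high, standing on the planing board in front of the post and to its left; loose, to be left alone. Origin on its underside
- offcut: a pine offcut, 45 x 75 x 24, lying on the far right corner of the planing board, outside the bay; loose, to be left alone. Origin on its underside
- hammer: a hammer lying on the table to the right of the planing board; loose, to be left alone. Origin on its underside
- glue: a white glue bottle, 56 across and 160 high, standing on the far left corner of the planing board, outside the bay; loose, to be left alone. Origin on its underside
- spare_batten: a second, shorter pine batten (240 long) lying on the table to the left of the planing board, off the board; loose, to be left alone. Origin on its underside

How it is judged:
By the outcome, as a careful person would: the job done as asked, in the order asked, and still so for the second after the job is handed in, with the robot touching nothing.
It also fails if it takes over 64 s, if anything falls off the work surface, if the arm or the gripper's body presses on something with over 40 N, if the wrist force passes 120 N, or if a joint passes its speed limit or range.

## Working session

There is one attempt and no reset: what is moved stays moved. The work goes in short steps, Python scripts to look and compute and a shell command to move; the robot and the scene stay as the last step left them, time stands still between calls to the robot, and variables do not carry over. Pictures are saved under pics/ and viewed, and the job is handed in when it is done.

```bash
ls; mkdir -p pics; python3 - <<'E'
from workcell import *
import cv2
s=get_state(); print(s)
for n in ["scene","top"]:
    im=read_camera(n); cv2.imwrite(f"pics/{n}0.png",im[:,:,::-1]); c=get_calibration(n); print(n,c)
    for t in ["batten","post","plane","bamboo_ring","board","offcut"]:
        print(t,[(d['p'],[round(v) for v in d['bbox']]) for d in find_in(t,n)][:2])
print(get_state()['time_s'])
E
```

```text
pics
{'time_s': 0.0, 'qpos': array([ 1.00052966,  0.42672748,  0.07380523,  1.60660382, -0.03410911,
        1.11080537, -0.06704981]), 'dq': array([-1.08513355e-03, -7.77648819e-04, -1.13535387e-03,  5.92645044e-06,
       -3.14897829e-04,  1.39341783e-03, -2.52216139e-04]), 'joint_torque': array([ 2.24208292e-03, -9.35793042e+01,  3.66755493e+00, -4.54173124e+01,
       -4.89967049e-02,  2.05429445e-02,  4.53790460e-05]), 'tcp_pos': array([ 0.27553556, -0.61572884,  0.21277867]), 'orientation': array([ 0.3847682 ,  0.59379768, -0.38431446,  0.5930094 ]), 'contact_force': array([0.39591172, 0.43416173, 0.15629192]), 'moment': array([ 0.03682847, -0.03116931,  0.0045622 ]), 'opening': 0.09376633155561886}
scene {'fov_y': 56.76495139153254, 'cx': 325.323404675651, 'cy': 207.04796152871188, 'D': array([-0.02018414,  0.        ,  0.        ,  0.        ,  0.        ]), 'extrinsics': array([[-0.86703391,  0.38136104, -0.32064926,  0.91782599],
       [ 0.49797477,  0.64191067, -0.58307102,  0.63960318],
       [-0.01653239, -0.66521759, -0.7464665 ,  0.9043959 ],
       [ 0.        ,  0.
[... 253 characters left out ...]
 334])]
offcut [(0.66, [263, 170, 277, 186]), (0.39, [344, 256, 351, 268])]
top {'fov_y': 49.667124339000964, 'cx': 320.8358456219058, 'cy': 194.2052159141116, 'D': array([-0.0746494,  0.       ,  0.       ,  0.       ,  0.       ]), 'extrinsics': array([[ 0.01486681, -0.99720841,  0.07317353,  0.41777991],
       [-0.99987774, -0.01518142, -0.00374517, -0.0091679 ],
       [ 0.00484559, -0.07310891, -0.99731219,  1.53597773],
       [ 0.        ,  0.        ,  0.        ,  1.        ]])}
batten [(0.56, [295, 200, 372, 211])]
post []
plane [(0.96, [223, 186, 242, 234])]
bamboo_ring []
board [(0.85, [207, 139, 412, 250]), (0.25, [293, 197, 374, 215])]
offcut [(0.69, [384, 155, 404, 176])]
0.7
```

```bash
python3 - <<'E'
import cv2
a=cv2.imread("pics/scene0.png")[125:365,240:480];cv2.imwrite("pics/s0c.png",cv2.resize(a,(600,600),interpolation=cv2.INTER_CUBIC))
a=cv2.imread("pics/top0.png")[130:260,195:425];cv2.imwrite("pics/t0c.png",cv2.resize(a,(800,452),interpolation=cv2.INTER_CUBIC))
E
```

```text
(no output)
```

View pics/top0.png

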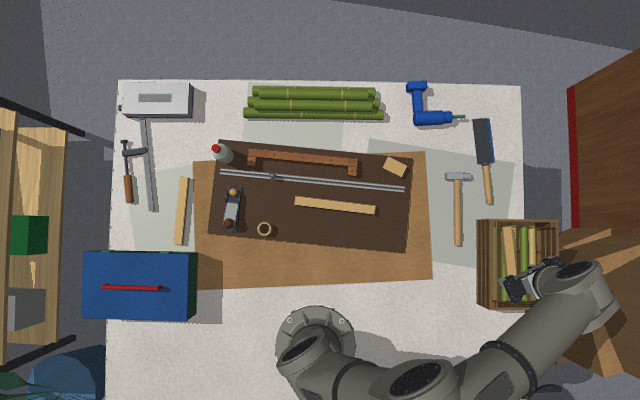

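```bash
sleep 1
```

```text
(no output)
```

View pics/t0c.png

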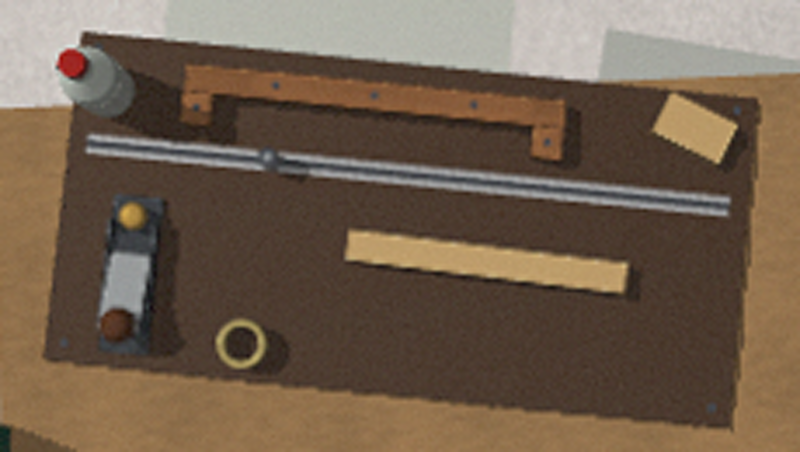

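View pics/s0c.png

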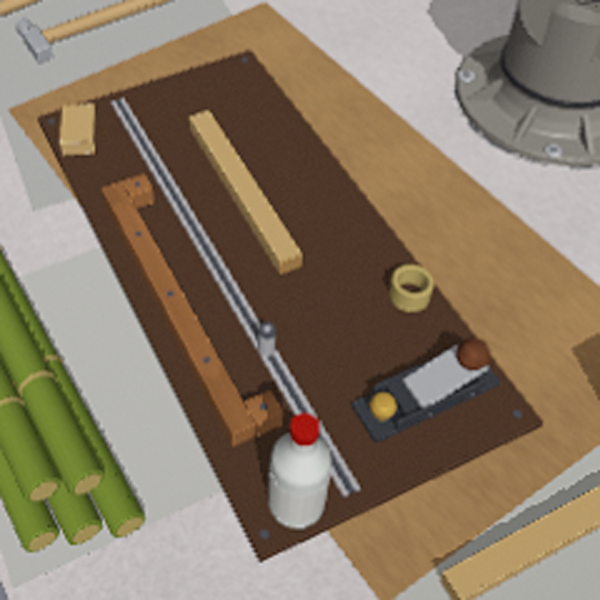

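```bash
cat > h.py <<'E'
import numpy as np, cv2
from workcell import *
def K(c): 
    f=200/np.tan(np.radians(c['fov_y']/2)); return np.array([[f,0,c['cx']],[0,f,c['cy']],[0,0,1]])
def unp(c,px,z):
    px=np.atleast_2d(np.array(px,float)); u=cv2.undistortPoints(px[:,None],K(c),c['D'])[:,0]
    R=c['extrinsics'][:3,:3];t=c['extrinsics'][:3,3]
    d=np.c_[u,np.ones(len(u))]@R.T
    s=(np.broadcast_to(z,len(u))-t[2])/d[:,2]
    return t+d*s[:,None]
def proj(c,P):
    P=np.atleast_2d(np.array(P,float)); R=c['extrinsics'][:3,:3];t=c['extrinsics'][:3,3]
    return cv2.projectPoints((P-t)@R,np.zeros(3),np.zeros(3),K(c),c['D'])[0][:,0]
def fit(model,W):
    a=model-model.mean(0);b=W-W.mean(0)
    th=np.arctan2((a[:,0]*b[:,1]-a[:,1]*b[:,0]).sum(),(a*b).sum())
    R=np.array([[np.cos(th),-np.sin(th)],[np.sin(th),np.cos(th)]])
    t=W.mean(0)-R@model.mean(0); return th,t,R,np.abs((model@R.T+t)-W).max(0)
E
python3 - <<'E'
from h import *
np.set_printoptions(precision=4,suppress=True)
c=get_calibration("top")
T=lambda x:np.array([[195+(a+.5)/3.478-.5,130+(b+.5)/3.478-.5] for a,b in x])
S=lambda x:np.array([[240+(a+.5)/2.5-.5,125+(b+.5)/2.5-.5] for a,b in x])
cs=get_calibration("scene")
W1=unp(c,T([(84,32),(758,98),(733,428),(44,360)]),.012)[:,:2]
W2=unp(cs,S([(262,560),(40,118),(252,52),(541,425)]),.012)[:,:2]
M=np.array([[.17,.35],[.17,-.35],[-.17,-.35],[-.17,.35]])
for W in (W1,W2): print(W.round(4).tolist(),fit(M,W))
th,t,R,_=fit(M,(W1+W2)/2)
B=lambda w:(w-t)@R
for nm,cc,p,z in [("post",c,T([(268,158)]),.052),("post",cs,S([(266,327)]),.052),("bat",c,T([(346,230),(629,263),(625,293),(345,260)]),.036),
 ("bat",cs,S([(190,116),(210,111),(300,260),(280,270)]),.036),("ring",c,T([(241,343)]),.042),
 ("fence",c,T([(212,95),(535,126),(565,100),(186,68)]),.04)]:
    w=unp(cc,p,z)[:,:2]; print(nm,w.round(4).tolist(),'board:',B(w).round(4).tolist())
E
```

```text
[[0.723, 0.3538], [0.665, -0.341], [0.3277, -0.3155], [0.3857, 0.3837]] (np.float64(-0.08276692901945792), array([0.5254, 0.0202]), array([[ 0.9966,  0.0827],
       [-0.0827,  0.9966]]), array([0.0008, 0.0016]))
[[0.7226, 0.363], [0.6637, -0.3285], [0.3294, -0.299], [0.391, 0.3907]] (np.float64(-0.08677214923377437), array([0.5267, 0.0315]), array([[ 0.9962,  0.0867],
       [-0.0867,  0.9962]]), array([0.0038, 0.0043]))
post [[0.5904, 0.1561]] board: [[0.0531, 0.1351]]
post [[0.5916, 0.1585]] board: [[0.0541, 0.1376]]
bat [[0.5209, 0.078], [0.4922, -0.2056], [0.4621, -0.2018], [0.4909, 0.0785]] board: [[-0.0095, 0.0515], [-0.0142, -0.2335], [-0.0444, -0.2322], [-0.0395, 0.0494]]
bat [[0.4907, -0.1994], [0.462, -0.1941], [0.4997, 0.0887], [0.5283, 0.0892]] board: [[-0.0161, -0.2275], [-0.0451, -0.2246], [-0.0315, 0.0603], [-0.0031, 0.0633]]
ring [[0.4066, 0.1798]] board: [[-0.132, 0.1432]]
fence [[0.6547, 0.2154], [0.6282, -0.1098], [0.655, -0.1397], [0.6818, 0.2424]] board: [[0.1122, 0.1997], [0.1133, -0.1265], [0.1426, -0.1541], [0.1369, 0.2289]]
```

```bash
cat >> h.py <<'E'
from scipy.spatial.transform import Rotation as Ro
BAY=np.array([.6415,.0528]); TH=-.083
def ax(th=None):
    th=TH if th is None else th
    return np.array([np.cos(th),np.sin(th)]),np.array([-np.sin(th),np.cos(th)])
def b2w(u,v): a,b=ax(); return BAY+a*u+b*v
def w2b(w): a,b=ax(); d=np.asarray(w)[...,:2]-BAY; return np.stack([d@a,d@b],-1)
def go(u,v,z,yaw=0.0,flip=False):
    """bay target (m), yaw of jaw axis from +v (ccw); prints delta in tool cm and dr"""
    s=get_state(); R=Ro.from_quat(s['orientation'])
    a=TH+yaw; zz=np.array([-np.sin(a),np.cos(a),0])*(-1 if flip else 1); x=np.array([0,0,-1.]); y=np.cross(zz,x)
    Rt=Ro.from_matrix(np.c_[x,y,zz]); 
    d=R.inv().apply(np.r_[b2w(u,v),z]-s['tcp_pos'])*100
    dr=(R.inv()*Rt).as_rotvec()
    print("dpos cm",d.round(2),"dr",dr.round(3),"deg",np.degrees(np.linalg.norm(dr)).round(1))
def where():
    s=get_state(); print("t",round(s['time_s'],2),"uv",w2b(s['tcp_pos']).round(4),"z",s['tcp_pos'][2].round(4),"F",s['contact_force'].round(1),"open",round(s['opening'],3),"q",s['qpos'].round(2))
E
python3 - <<'E'
from h import *
where()
for f in (0,1): go(-.20,-.02,.2,0,f)
R=Ro.from_quat(get_state()['orientation']).as_matrix();print(R.round(3))
E
```

```text
t 0.7 uv [-0.3091 -0.6969] z 0.2135 F [-0.2  0.1  0.4] open 0.094 q [ 1.    0.43  0.07  1.61 -0.03  1.11 -0.07]
dpos cm [  1.35  42.23 -54.02] dr [-2.638  0.    -0.   ] deg 151.1
dpos cm [  1.35  42.23 -54.02] dr [ 0.504 -0.    -0.   ] deg 28.9
[[ 0.     0.913  0.408]
 [ 0.     0.408 -0.913]
 [-1.     0.     0.   ]]
```

```bash
python3 -m jog '{"gripper":[0,0.5,1,1,1],"delta_pos":[[-1,2,-2.5],[-2,4,-5],[-3,6,-7.5],[-4,8,-10],[-4,10,-12.5]],"dr":[[0.1,0,0],[0.2,0,0],[0.3,0,0],[0.4,0,0],[0.504,0,0]]}'; python3 - <<'E'
from h import *
where(); go(-.12,-.1,.25,0,1)
E
```

```text
time_s: 1.12
tcp_pos: [0.3165, -0.4604, 0.2553]
orientation: [0.522, 0.477, -0.522, 0.478]
contact_force: [1.5, -0.0, -0.7]
opening: 0.0643
t 1.12 uv [-0.2813 -0.5383] z 0.2553 F [ 1.5 -0.  -0.7] open 0.064 q [ 0.76  0.2   0.11  1.83 -0.02  1.12 -0.78]
dpos cm [  0.49  15.9  -43.92] dr [-0.005  0.002 -0.002] deg 0.3
```

```bash
python3 -m jog '{"gripper":[1,1,1,1,1],"delta_pos":[[0,2.5,-3],[0,5,-6],[0,7.5,-9],[0,10,-12],[0,12,-15]],"dr":[[0,0,0],[0,0,0],[0,0,0],[0,0,0],[0,0,0]]}'
python3 -m jog '{"gripper":[1,1,1,1,1],"delta_pos":[[0,0.5,-4],[0,1,-8],[0,1.5,-12],[0,2,-16],[0,2.5,-20]],"dr":[[0,0,0],[0,0,0],[0,0,0],[0,0,0],[0,0,0]]}'
python3 -m jog '{"gripper":[1,1,1],"delta_pos":[[0,1,-4],[0,1.5,-8],[0,1.5,-8]],"dr":[[0,0,0],[0,0,0],[0,0,0]]}'
python3 - <<'E'
from h import *
where()
im=read_camera("wrist"); cv2.imwrite("pics/w1.png",im[:,:,::-1]); c=get_calibration("wrist"); 
for t in ["batten","batten_left","batten_right","post","cleat_right","cleat_left","bay"]:
    print(t,[(d['p'],[round(v) for v in d['bbox']]) for d in find_in(t,"wrist")][:2])
where(); print(c['extrinsics'].round(3))
E
```

```text
time_s: 1.53
tcp_pos: [0.4496, -0.3199, 0.2538]
orientation: [0.52, 0.479, -0.52, 0.479]
contact_force: [1.0, -0.7, 0.2]
opening: 0.0311
time_s: 1.95
tcp_pos: [0.4895, -0.1226, 0.2538]
orientation: [0.521, 0.479, -0.52, 0.479]
contact_force: [0.8, 0.2, -0.2]
opening: 0.0002
time_s: 2.2
tcp_pos: [0.5124, -0.038, 0.2539]
orientation: [0.519, 0.481, -0.517, 0.481]
contact_force: [0.2, 0.8, 0.9]
opening: 0.0004
t 2.2 uv [-0.1211 -0.1012] z 0.2539 F [0.2 0.8 0.9] open 0.0 q [ 0.17  0.14 -0.24  1.9   0.03  1.11 -1.73]
batten [(0.79, [238, 176, 438, 212])]
batten_left [(0.83, [238, 177, 438, 208])]
batten_right [(0.95, [234, 181, 441, 211])]
post [(0.93, [158, 122, 183, 140]), (0.21, [240, 176, 442, 209])]
cleat_right [(0.75, [29, 44, 533, 279])]
cleat_left [(0.72, [28, 46, 533, 279]), (0.66, [601, 83, 637, 256])]
bay [(0.94, [31, 48, 529, 278])]
t 2.6 uv [-0.1218 -0.1103] z 0.2535 F [ 0.5 -0.6  0.5] open 0.001 q [ 0.18  0.14 -0.24  1.9   0.04  1.11 -1.72]
[[-0.077 -0.969 -0.235  0.58 ]
 [-0.997  0.074  0.019 -0.048]
 [-0.001  0.236 -0.972  0.427]
 [ 0.     0.     0.     1.   ]]
```

View pics/w1.png

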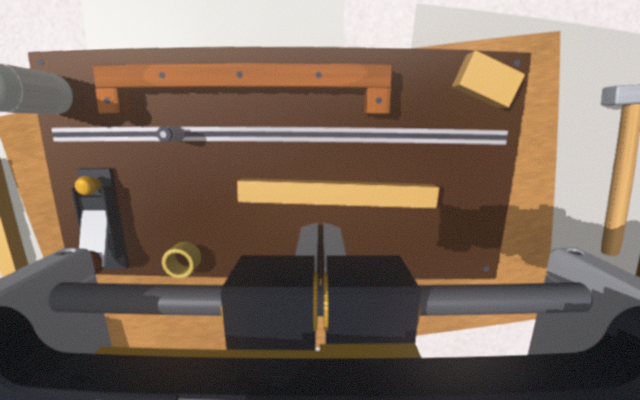

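```bash
python3 - <<'E'
from h import *
c=get_calibration("wrist"); im=read_camera("wrist"); cv2.imwrite("pics/w2.png",im[:,:,::-1]);where()
a=im[40:220,10:560,::-1]; cv2.imwrite("pics/w2c.png",cv2.resize(a,None,fx=800/550,fy=800/550,interpolation=cv2.INTER_CUBIC))
import pickle; pickle.dump(c,open("w2.pkl","wb"))
h=cv2.cvtColor(im,cv2.COLOR_RGB2HSV)
m=((h[...,0]>14)&(h[...,0]<25)&(h[...,2]>170)).astype(np.uint8); m[:150]=0;m[240:]=0
n,l,st,_=cv2.connectedComponentsWithStats(m); k=1+st[1:,4].argmax(); print(st[k])
print(cv2.minAreaRect(np.argwhere(l==k)[:,::-1].astype(np.float32)))
E
```

```text
t 2.65 uv [-0.1218 -0.1102] z 0.2535 F [-0.4 -0.1 -0.1] open 0.001 q [ 0.18  0.14 -0.24  1.9   0.04  1.11 -1.72]
[ 504  150  106   71 4319]
((555.6299438476562, 178.58999633789062), (97.58074188232422, 71.70063018798828), 8.130102157592773)
```

View pics/w2c.png

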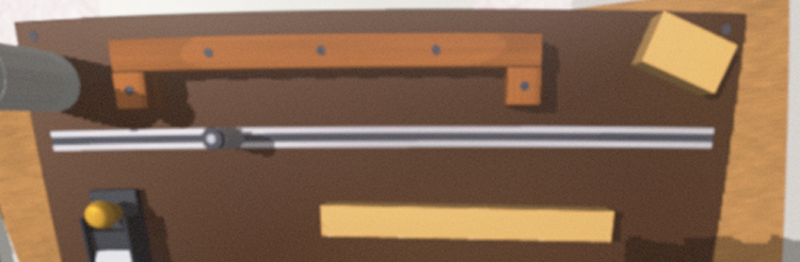

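```bash
python3 - <<'E'
from h import *
import pickle; c=pickle.load(open("w2.pkl","rb")); np.set_printoptions(precision=4,suppress=True)
W=lambda x:np.array([[10+(a+.5)*.6875-.5,40+(b+.5)*.6875-.5] for a,b in x])
f=unp(c,W([(145,71),(507,67)]),.04); print(f, f[:,:2].mean(0), np.linalg.norm(f[0]-f[1]), np.arctan2(-(f[0]-f[1])[0],(f[0]-f[1])[1]))
for p,z in [((213,139),.052)]:
    w=unp(c,W([p]),z); print("post",w,w2b(w))
w=unp(c,W([(320,205),(614,210),(612,242),(321,236)]),.036); print(w,w2b(w))
bc=unp(c,W([(18,22),(745,14)]),.012);print(bc,w2b(bc))
print("ring",w2b(unp(c,[(181,259)],.042)))
go(-.18,-.015,.12,0,1)
E
```

```text
[[ 0.6576  0.2158  0.04  ]
 [ 0.6301 -0.1067  0.04  ]] [0.6439 0.0545] 0.32368844355080284 -0.08502936315348275
post [[0.592  0.1584 0.052 ]] [[-0.0581  0.1012]]
[[ 0.5222  0.077   0.036 ]
 [ 0.4936 -0.2025  0.036 ]
 [ 0.4619 -0.2007  0.036 ]
 [ 0.4919  0.0808  0.036 ]] [[-0.1209  0.0142]
 [-0.1263 -0.2667]
 [-0.158  -0.2676]
 [-0.1514  0.0155]]
[[ 0.7233  0.355   0.012 ]
 [ 0.6654 -0.3369  0.012 ]] [[ 0.0565  0.3079]
 [ 0.0561 -0.3863]]
ring [[-0.2361  0.0942]]
dpos cm [13.35 -5.84 -9.51] dr [-0.002  0.    -0.   ] deg 0.1
```

```bash
sed -i 's/^BAY=.*/BAY=np.array([.643,.0537]); TH=-.084/' h.py
python3 -m jog '{"gripper":[1,1,1,1,1],"delta_pos":[[3,-2,-3],[6,-4,-6],[9,-5.5,-9],[12,-5.5,-9.5],[14,-5.5,-9.5]],"dr":[[0,0,0],[0,0,0],[0,0,0],[0,0,0],[0,0,0]]}'
python3 - <<'E'
from h import *
where(); go(-.178,-.012,.026,0,1)
E
```

```text
time_s: 3.07
tcp_pos: [0.462, 0.0558, 0.1109]
orientation: [-0.519, -0.48, 0.52, -0.479]
contact_force: [-0.4, -0.4, -1.3]
opening: 0.0005
t 3.07 uv [-0.1805 -0.0131] z 0.1109 F [-0.4 -0.4 -1.3] open 0.001 q [ 0.03  0.24 -0.32  2.14  0.1   0.78 -2.01]
dpos cm [ 8.49  0.27 -0.11] dr [ 0.004 -0.     0.002] deg 0.3
```

```bash

python3 -m jog '{"gripper":[1,1,1,1,1],"delta_pos":[[3,0,0],[6,0.1,0],[7.5,0.2,0],[8.3,0.2,0],[8.3,0.2,0]],"dr":[[0,0,0],[0,0,0],[0,0,0],[0,0,0],[0,0,0]]}'
python3 - <<'E'
from h import *
where(); go(-.178,-.012,.026,0,1)
E
```

```text
time_s: 3.48
tcp_pos: [0.4654, 0.0527, 0.0292]
orientation: [-0.52, -0.479, 0.521, -0.478]
contact_force: [-1.0, -0.2, 0.2]
opening: 0.0002
t 3.48 uv [-0.1769 -0.0159] z 0.0292 F [-1.  -0.2  0.2] open 0.0 q [-0.    0.38 -0.29  2.19  0.19  0.6  -2.08]
dpos cm [ 0.32 -0.11 -0.39] dr [0.    0.    0.002] deg 0.1
```

```bash

python3 -m jog '{"gripper":[1,1,1,1,1],"delta_pos":[[0.3,1,0],[0.3,2,0],[0.3,3,0],[0.3,4,0],[0.3,5,0]],"dr":[[0,0,0],[0,0,0],[0,0,0],[0,0,0],[0,0,0]]}'
python3 -m jog '{"gripper":[1,1,1,1,1],"delta_pos":[[0,1,0],[0,2,0],[0,3,0],[0,3.5,0],[0,3.5,0]],"dr":[[0,0,0],[0,0,0],[0,0,0],[0,0,0],[0,0,0]]}'
python3 - <<'E'
from h import *
where(); 
for n in ["top","wrist"]:
    c=get_calibration(n); im=read_camera(n); cv2.imwrite(f"pics/{n}3.png",im[:,:,::-1])
    if n=="top": a=im[130:260,195:425,::-1];cv2.imwrite("pics/t3c.png",cv2.resize(a,(800,452),interpolation=cv2.INTER_CUBIC))
E
```

```text
time_s: 3.9
tcp_pos: [0.5178, 0.0488, 0.0282]
orientation: [0.521, 0.478, -0.52, 0.479]
contact_force: [-0.7, 0.2, -0.5]
opening: 0.0009
time_s: 4.32
tcp_pos: [0.5521, 0.046, 0.0274]
orientation: [0.521, 0.479, -0.52, 0.479]
contact_force: [1.1, 0.1, 0.1]
opening: 0.0005
t 4.32 uv [-0.0899 -0.0153] z 0.0274 F [1.1 0.1 0.1] open 0.001 q [ 0.02  0.48 -0.27  2.01  0.2   0.67 -2.03]
```

View pics/t3c.png

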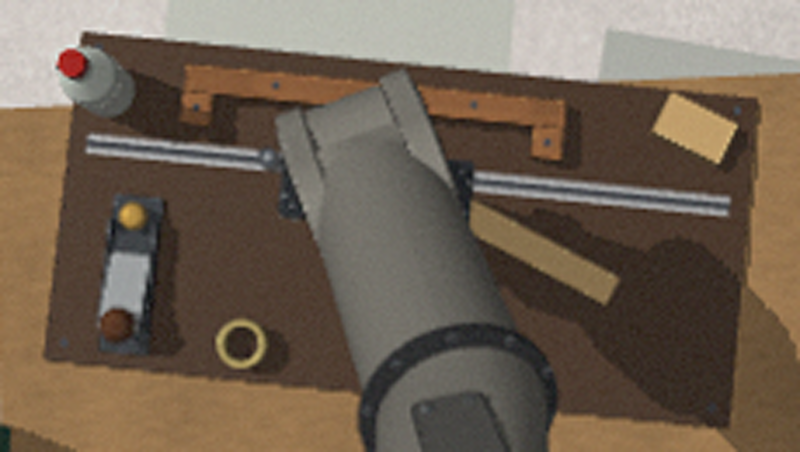

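View pics/wrist3.png

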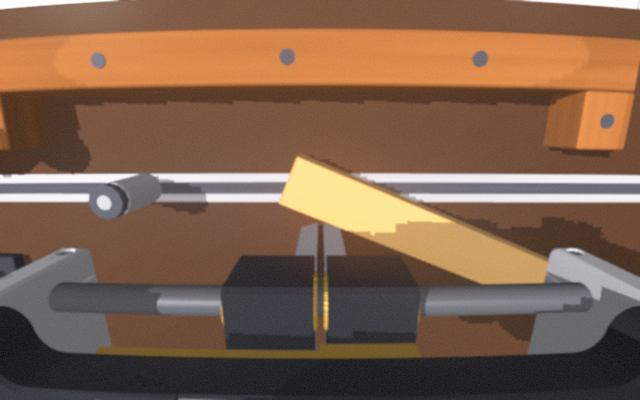

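```bash
python3 - <<'E'
from h import *
c=get_calibration("wrist")
w=w2b(unp(c,[(298,156),(281,201),(547,262),(375,234)],.036)); print(w.round(4))
d=w[0]-w[2]; th=np.degrees(np.arctan2(d[0],d[1])); print(th)
T=lambda x:np.array([[195+(a+.5)/3.478-.5,130+(b+.5)/3.478-.5] for a,b in x])
print(w2b(unp(get_calibration("top"),T([(619,278),(605,305)]),.036)))
E
```

```text
[[-0.0372 -0.0033]
 [-0.0636  0.0072]
 [-0.1039 -0.1619]
 [-0.0842 -0.0493]]
22.809256013820065
[[-0.14449917 -0.26238712]
 [-0.17272999 -0.25088836]]
```

```bash

python3 -m jog '{"gripper":[1,1,1,1,1],"delta_pos":[[0,-1.5,0],[-2,-3,0],[-5,-3,0],[-8,-3,1],[-8,-4,4]],"dr":[[0,0,0],[0,0,0],[0,0,0],[-0.1,0,0],[-0.22,0,0]]}'
python3 - <<'E'
from h import *
where(); go(-.170,-.282,.11,1.17,1)
E
```

```text
time_s: 4.83
tcp_pos: [0.5111, 0.0132, 0.1125]
orientation: [0.464, 0.533, -0.46, 0.537]
contact_force: [2.1, 0.0, 0.6]
opening: 0.0005
t 4.83 uv [-0.128  -0.0514] z 0.1125 F [2.1 0.  0.6] open 0.001 q [ 0.15  0.3  -0.35  2.05  0.14  0.8  -1.71]
dpos cm [ 0.17 -9.34 21.5 ] dr [-0.94   0.003 -0.007] deg 53.9
```

```bash

python3 -m jog '{"gripper":[1,1,1,1,1],"delta_pos":[[0,-1.5,3.5],[0,-3,7],[0,-4.5,10.5],[0,-6,14],[0,-7.5,17.5]],"dr":[[-0.11,0,0],[-0.22,0,0],[-0.33,0,0],[-0.44,0,0],[-0.55,0,0]]}'
python3 - <<'E'
from h import *
where(); go(-.170,-.282,.11,1.17,1)
E
```

```text
time_s: 5.25
tcp_pos: [0.4595, -0.1641, 0.1076]
orientation: [0.309, 0.636, -0.309, 0.636]
contact_force: [1.1, -0.5, 0.1]
opening: 0.0004
t 5.25 uv [-0.1646 -0.2324] z 0.1076 F [ 1.1 -0.5  0.1] open 0.0 q [ 0.53  0.28 -0.36  2.1   0.14  0.79 -0.83]
dpos cm [-0.23 -3.78  3.26] dr [-0.42  0.    0.  ] deg 24.1
```

```bash

python3 -m jog '{"gripper":[1,1,1,1,1],"delta_pos":[[0,-1.9,1.6],[0,-3.8,3.2],[0,-3.8,3.2],[0,-3.8,3.2],[0,-3.8,3.2]],"dr":[[-0.12,0,0],[-0.24,0,0],[-0.36,0,0],[-0.42,0,0],[-0.42,0,0]]}'
python3 - <<'E'
from h import *
where(); go(-.170,-.282,.026,1.17,1)
for n in ["scene","top"]:
    c=get_calibration(n); im=read_camera(n); cv2.imwrite(f"pics/{n}4.png",im[:,:,::-1])
    if n=="top": a=im[130:260,195:425,::-1];cv2.imwrite("pics/t4c.png",cv2.resize(a,(800,452),interpolation=cv2.INTER_CUBIC))
    else: a=im[125:365,240:480,::-1];cv2.imwrite("pics/s4c.png",cv2.resize(a,(600,600),interpolation=cv2.INTER_CUBIC))
E
```

```text
time_s: 5.67
tcp_pos: [0.4496, -0.2116, 0.1074]
orientation: [0.171, 0.686, -0.171, 0.686]
contact_force: [0.3, 0.0, -0.3]
opening: 0.0006
t 5.67 uv [-0.1704 -0.2805] z 0.1074 F [ 0.3  0.  -0.3] open 0.001 q [ 0.67  0.3  -0.42  2.08  0.17  0.8  -0.33]
dpos cm [ 8.14 -0.12  0.1 ] dr [-0.003 -0.     0.   ] deg 0.2
```

View pics/t4c.png

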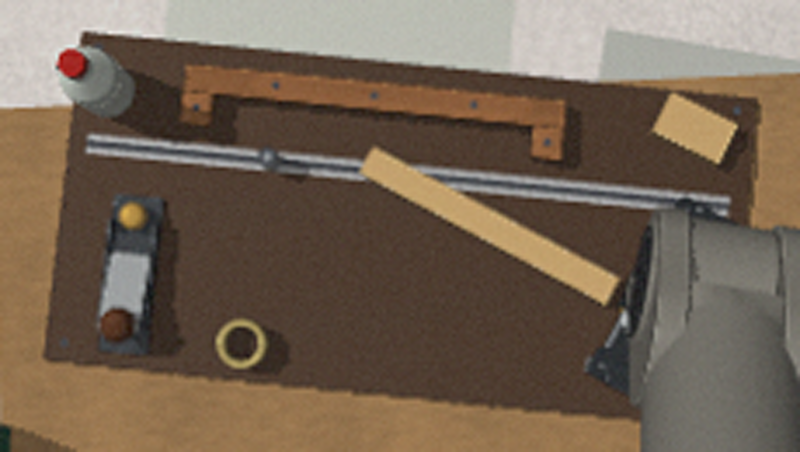

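View pics/s4c.png

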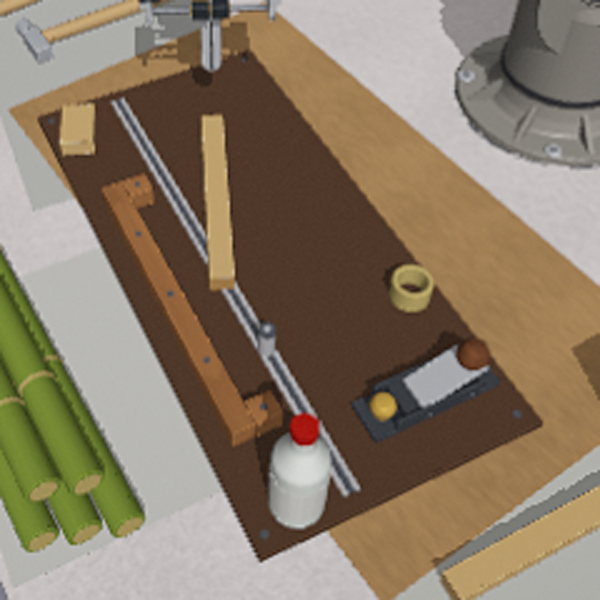

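```bash
python3 - <<'E'
from h import *
T=lambda x:np.array([[195+(a+.5)/3.478-.5,130+(b+.5)/3.478-.5] for a,b in x])
w=w2b(unp(get_calibration("top"),T([(374,147),(620,278),(606,305),(362,172)]),.036)); print(w.round(4))
L=(w[0]+w[3])/2;R=(w[1]+w[2])/2;d=L-R;print(L,R,np.linalg.norm(d),np.degrees(np.arctan2(*d)))
E
python3 -m jog '{"gripper":[1,1,1,1,1],"delta_pos":[[3,0,0],[6,0,0],[7.5,0,0],[8.1,0,0],[8.1,0,0]],"dr":[[0,0,0],[0,0,0],[0,0,0],[0,0,0],[0,0,0]]}'
python3 - <<'E'
from h import *
where()
E
```

```text
[[-0.0377 -0.0053]
 [-0.1444 -0.2634]
 [-0.1726 -0.2519]
 [-0.0641  0.0041]]
[-0.05090142 -0.00064048] [-0.15851634 -0.25763455] 0.2786160763069843 22.721242865975167
time_s: 6.18
tcp_pos: [0.4497, -0.2105, 0.0255]
orientation: [0.172, 0.687, -0.172, 0.685]
contact_force: [-0.1, 0.4, 0.0]
opening: 0.0005
t 6.18 uv [-0.1705 -0.2795] z 0.0255 F [-0.1  0.4  0. ] open 0.0 q [ 0.62  0.43 -0.37  2.13  0.26  0.63 -0.42]
```

```bash

python3 -m jog '{"gripper":[1,1,1,1,1],"delta_pos":[[0,1,0.2],[0,2,0.2],[0,3,0.2],[0,4,0.2],[0,5,0.2]],"dr":[[0,0,0],[0,0,0],[0,0,0],[0,0,0],[0,0,0]]}'
python3 - <<'E'
from h import *
where()
for n in ["scene","wrist"]:
    im=read_camera(n); 
    if n=="scene": im=cv2.resize(im[125:365,240:480],(600,600),interpolation=cv2.INTER_CUBIC)
    cv2.imwrite(f"pics/{n}5.png",im[:,:,::-1])
E
```

```text
time_s: 6.6
tcp_pos: [0.4766, -0.167, 0.0272]
orientation: [0.172, 0.686, -0.172, 0.686]
contact_force: [0.1, -1.0, 1.0]
opening: 0.0003
t 6.6 uv [-0.1473 -0.2339] z 0.0272 F [ 0.1 -1.   1. ] open 0.0 q [ 0.52  0.44 -0.38  2.11  0.26  0.64 -0.52]
```

View pics/scene5.png

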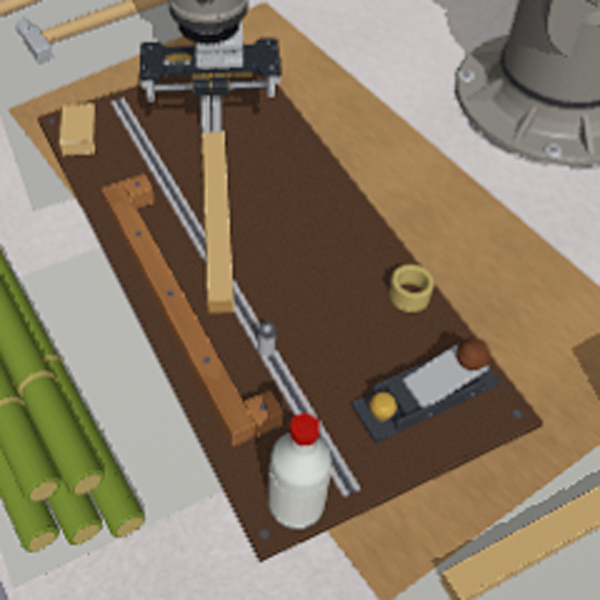

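View pics/wrist5.png

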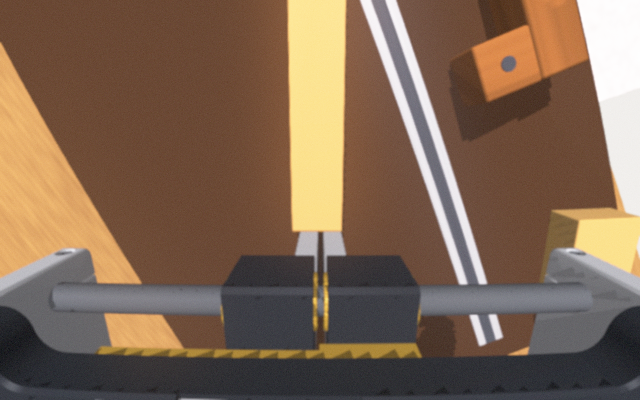

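```bash

python3 -m jog '{"gripper":[1,1,1,1,1],"delta_pos":[[0,1,0],[0,2,0],[0,3,0],[0,4,0],[0,4.5,0]],"dr":[[0,0,0],[0,0,0],[0,0,0],[0,0,0],[0,0,0]]}'
python3 - <<'E'
from h import *
where()
for n in ["scene","top"]:
    im=read_camera(n); 
    if n=="scene": im=cv2.resize(im[125:365,240:480],(600,600),interpolation=cv2.INTER_CUBIC)
    else: im=cv2.resize(im[130:260,195:425],(800,452),interpolation=cv2.INTER_CUBIC)
    cv2.imwrite(f"pics/{n}6.png",im[:,:,::-1])
E
```

```text
time_s: 7.12
tcp_pos: [0.4977, -0.1268, 0.0265]
orientation: [0.171, 0.686, -0.171, 0.686]
contact_force: [-0.3, 0.3, 1.0]
opening: 0.0006
t 7.12 uv [-0.1297 -0.192 ] z 0.0265 F [-0.3  0.3  1. ] open 0.001 q [ 0.44  0.45 -0.38  2.09  0.27  0.65 -0.61]
```

View pics/scene6.png

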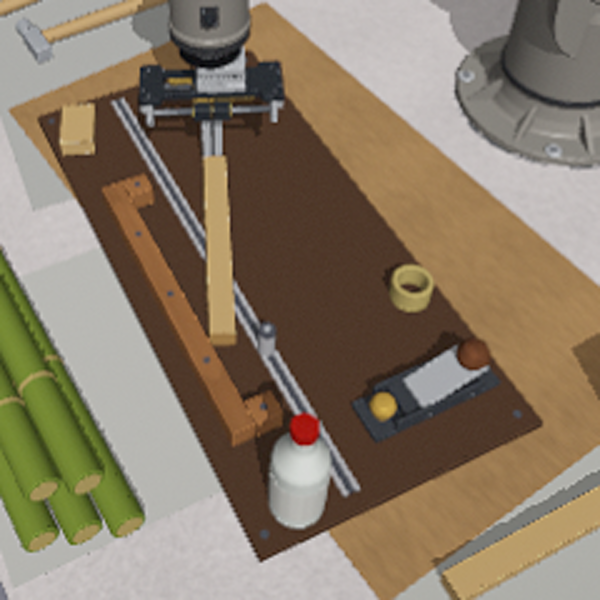

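View pics/top6.png

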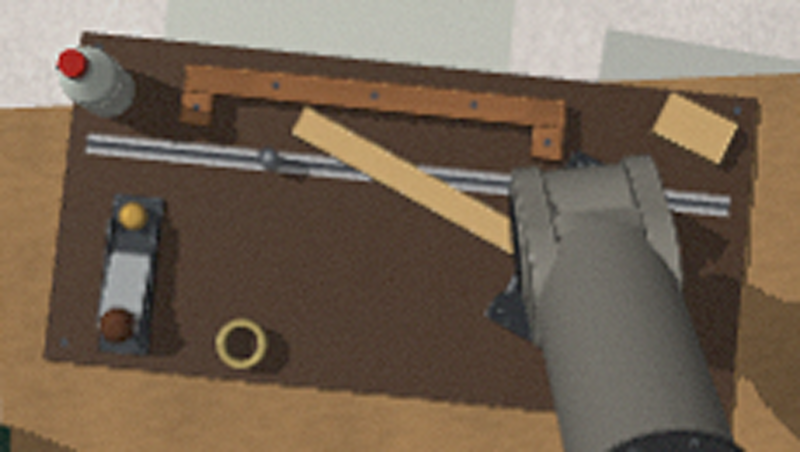

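```bash

python3 -m jog '{"gripper":[1,1,1,1,1],"delta_pos":[[0,0.9,0],[0,1.8,0],[0,2.7,0],[0,3.5,0],[0,3.5,0]],"dr":[[-0.01,0,0],[-0.02,0,0],[-0.03,0,0],[-0.04,0,0],[-0.04,0,0]]}'
python3 - <<'E'
from h import *
where()
for n in ["scene","top"]:
    im=read_camera(n); 
    if n=="scene": im=cv2.resize(im[125:365,240:480],(600,600),interpolation=cv2.INTER_CUBIC)
    else: im=cv2.resize(im[130:260,195:425],(800,452),interpolation=cv2.INTER_CUBIC)
    cv2.imwrite(f"pics/{n}7.png",im[:,:,::-1])
E
```

```text
time_s: 7.63
tcp_pos: [0.5144, -0.0956, 0.0266]
orientation: [0.157, 0.689, -0.157, 0.69]
contact_force: [0.3, 1.5, -0.1]
opening: 0.0003
t 7.63 uv [-0.1156 -0.1595] z 0.0266 F [ 0.3  1.5 -0.1] open 0.0 q [ 0.39  0.46 -0.39  2.07  0.28  0.66 -0.64]
```

View pics/scene7.png

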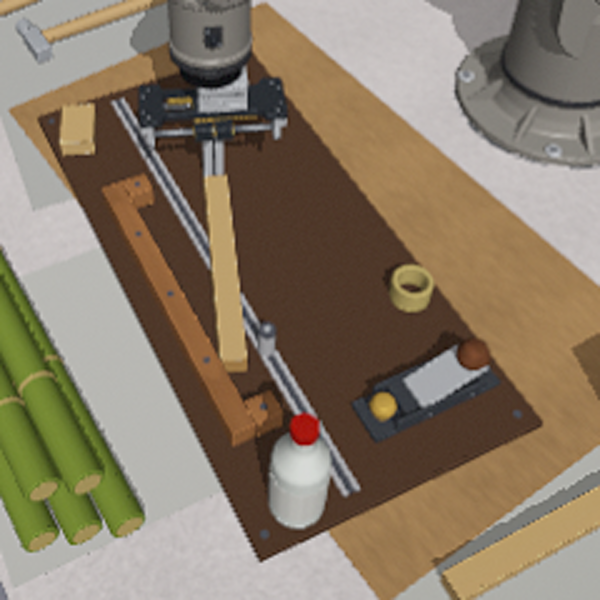

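View pics/top7.png

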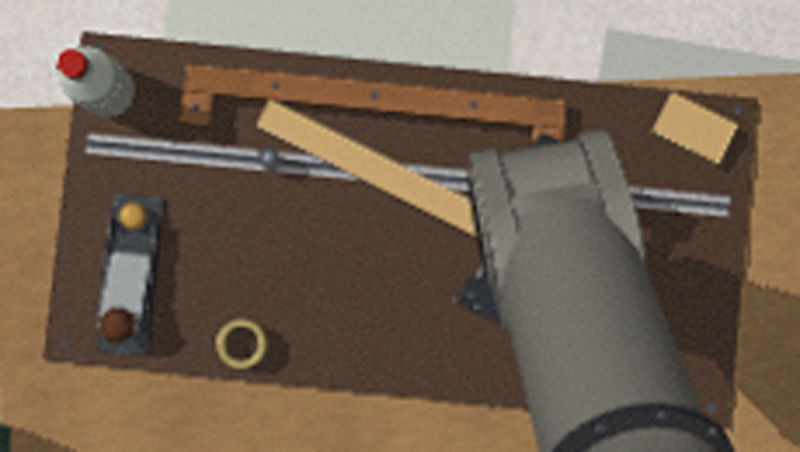

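```bash

python3 -m jog '{"gripper":[1,1,1,1,1],"delta_pos":[[0,0.8,0],[0,1.6,0],[0,2.4,0],[0,2.8,0],[0,2.8,0]],"dr":[[-0.01,0,0],[-0.02,0,0],[-0.03,0,0],[-0.04,0,0],[-0.04,0,0]]}'
python3 - <<'E'
from h import *
where()
for n in ["scene","top"]:
    im=read_camera(n); 
    if n=="scene": im=cv2.resize(im[125:365,240:480],(600,600),interpolation=cv2.INTER_CUBIC)
    else: im=cv2.resize(im[130:260,195:425],(800,452),interpolation=cv2.INTER_CUBIC)
    cv2.imwrite(f"pics/{n}8.png",im[:,:,::-1])
E
```

```text
time_s: 8.15
tcp_pos: [0.5261, -0.071, 0.0266]
orientation: [0.143, 0.692, -0.143, 0.693]
contact_force: [-0.6, -0.0, 0.3]
opening: 0.0003
t 8.15 uv [-0.106  -0.1341] z 0.0266 F [-0.6 -0.   0.3] open 0.0 q [ 0.34  0.47 -0.4   2.05  0.29  0.67 -0.66]
```

View pics/scene8.png

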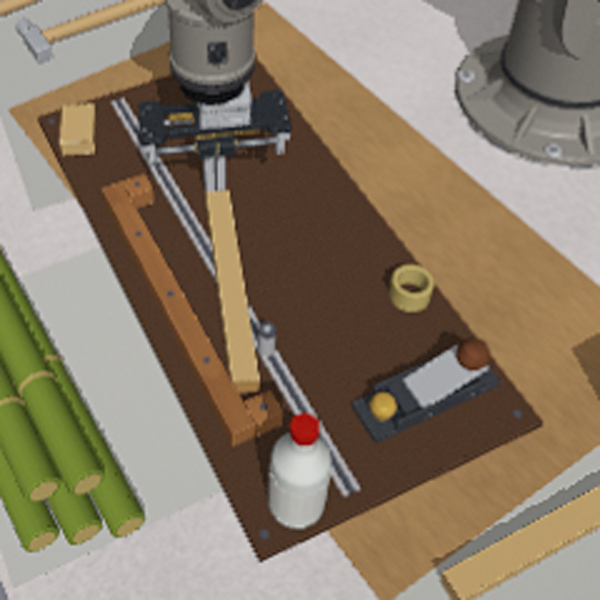

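View pics/top8.png

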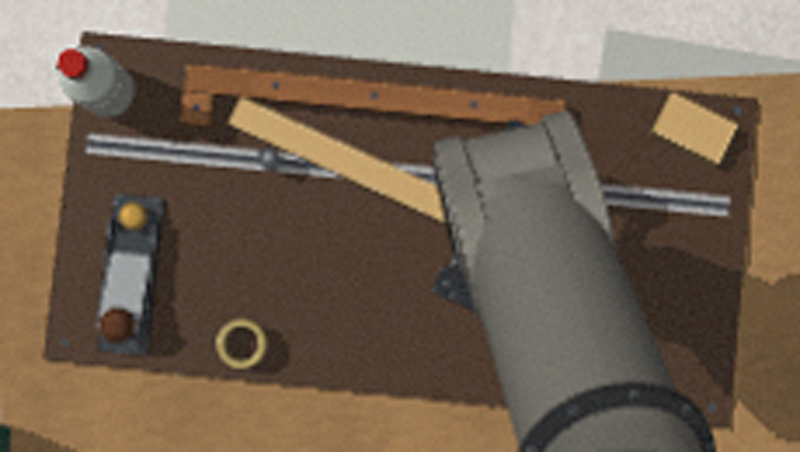

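```bash
python3 - <<'E'
from h import *
T=lambda x:np.array([[195+(a+.5)/3.478-.5,130+(b+.5)/3.478-.5] for a,b in x])
w=w2b(unp(get_calibration("top"),T([(241,97),(229,120),(443,221),(446,186)]),.036)); print(w.round(4))
S=lambda x:np.array([[240+(a+.5)/2.5-.5,125+(b+.5)/2.5-.5] for a,b in x])
w=w2b(unp(get_calibration("scene"),S([(232,384),(259,378),(208,192),(229,189)]),.036)); print(w.round(4))
E
```

```text
[[-0.0005  0.1333]
 [-0.0249  0.1428]
 [-0.1051 -0.0817]
 [-0.0697 -0.0812]]
[[ 0.001   0.1401]
 [-0.0284  0.146 ]
 [-0.0932 -0.1251]
 [-0.1195 -0.1181]]
```

```bash

python3 -m jog '{"gripper":[1,1,1,1,1],"delta_pos":[[0,-1,0],[0,-2,0],[-3,-2.5,0],[-6.5,-2.5,0],[-8,-2.5,-1]],"dr":[[0,0,0],[0,0,0],[0,0,0],[0.1,0,0],[0.22,0,0]]}'
python3 - <<'E'
from h import *
where(); go(-.145,-.095,.1,0,1)
E
```

```text
time_s: 8.67
tcp_pos: [0.5078, -0.0936, 0.1096]
orientation: [0.222, 0.67, -0.221, 0.673]
contact_force: [1.2, 0.8, 1.0]
opening: 0.0006
t 8.67 uv [-0.1224 -0.1581] z 0.1096 F [1.2 0.8 1. ] open 0.001 q [ 0.4   0.32 -0.41  2.04  0.17  0.81 -0.74]
dpos cm [ 0.96  4.18 -5.24] dr [ 1.018e+00  1.000e-03 -3.000e-03] deg 58.3
```

```bash

python3 -m jog '{"gripper":[1,1,1,1,1],"delta_pos":[[0,1,-1.2],[0,2,-2.4],[0,3,-3.6],[0,4,-5],[0,4.2,-5.2]],"dr":[[0.115,0,0],[0.23,0,0],[0.345,0,0],[0.46,0,0],[0.575,0,0]]}'
python3 -m jog '{"gripper":[1,1,1,1,1],"delta_pos":[[0,0,0],[0,0,0],[0,0,0],[0,0,0],[0,0,0]],"dr":[[0.115,0,0],[0.23,0,0],[0.345,0,0],[0.43,0,0],[0.43,0,0]]}'
python3 - <<'E'
from h import *
where(); go(-.145,-.095,.026,0,1)
im=read_camera("wrist");cv2.imwrite("pics/w9.png",im[:,:,::-1])
E
```

```text
time_s: 9.08
tcp_pos: [0.4879, -0.0259, 0.1066]
orientation: [0.402, 0.582, -0.402, 0.581]
contact_force: [0.3, 1.0, -0.4]
opening: 0.0004
time_s: 9.5
tcp_pos: [0.4887, -0.0281, 0.1065]
orientation: [-0.517, -0.482, 0.517, -0.482]
contact_force: [0.5, 0.2, -1.1]
opening: 0.0005
t 9.5 uv [-0.1469 -0.0944] z 0.1065 F [ 0.5  0.2 -1.1] open 0.0 q [ 0.14  0.27 -0.25  2.1   0.1   0.78 -1.81]
dpos cm [8.05 0.19 0.06] dr [0.013 0.    0.   ] deg 0.8
```

View pics/w9.png

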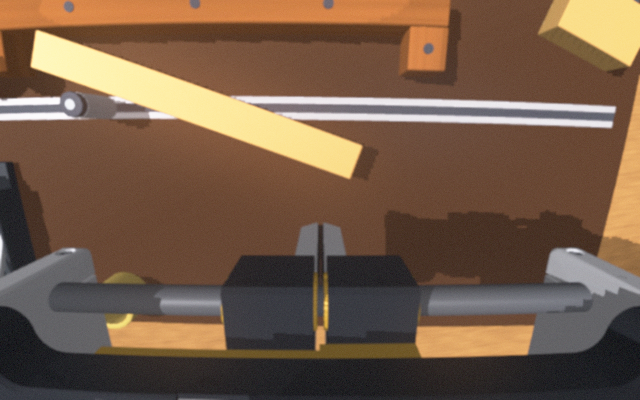

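```bash
python3 - <<'E'
from h import *
w=w2b(unp(get_calibration("wrist"),[(363,146),(351,180),(38,30),(32,65)],.036)); print(w.round(4))
E
python3 -m jog '{"gripper":[1,1,1,1,1],"delta_pos":[[3,0,0],[6,0,0],[7.5,0,0],[8,0,0],[8,0,0]],"dr":[[0,0,0],[0,0,0],[0,0,0],[0,0,0],[0,0,0]]}'
python3 - <<'E'
from h import *
where()
E
```

```text
[[-0.0905 -0.1297]
 [-0.1196 -0.1209]
 [-0.0007  0.1364]
 [-0.0274  0.1462]]
time_s: 9.97
tcp_pos: [0.4882, -0.0272, 0.0256]
orientation: [-0.515, -0.485, 0.516, -0.483]
contact_force: [0.1, -0.1, 0.7]
opening: 0.0006
t 9.97 uv [-0.1474 -0.0936] z 0.0256 F [ 0.1 -0.1  0.7] open 0.001 q [ 0.12  0.41 -0.23  2.15  0.16  0.6  -1.86]
```

```bash

python3 -m jog '{"gripper":[1,1,1,1,1],"delta_pos":[[0,1.2,0],[0,2.4,0],[0,3.4,0],[0,4.4,0],[0,5.2,0]],"dr":[[0,0,0],[0,0,0],[0,0,0],[0,0,0],[0,0,0]]}'
python3 -m jog '{"gripper":[1,1,1,1],"delta_pos":[[0,1,0],[0,2,0],[0,2.8,0],[0,2.8,0]],"dr":[[0,0,0],[0,0,0],[0,0,0],[0,0,0]]}'
python3 - <<'E'
from h import *
where()
im=read_camera("wrist");cv2.imwrite("pics/w10.png",im[:,:,::-1])
im=read_camera("scene");im=cv2.resize(im[125:365,240:480],(600,600),interpolation=cv2.INTER_CUBIC);cv2.imwrite("pics/s10.png",im[:,:,::-1])
E
```

```text
time_s: 10.38
tcp_pos: [0.5424, -0.0304, 0.0273]
orientation: [0.516, 0.483, -0.515, 0.484]
contact_force: [-0.5, -1.1, 0.3]
opening: 0.0008
time_s: 10.72
tcp_pos: [0.5707, -0.0319, 0.0265]
orientation: [0.516, 0.483, -0.516, 0.484]
contact_force: [-0.2, 0.5, -0.2]
opening: 0.0006
t 10.72 uv [-0.0649 -0.0914] z 0.0265 F [-0.2  0.5 -0.2] open 0.001 q [ 0.11  0.5  -0.21  1.97  0.16  0.68 -1.84]
```

View pics/w10.png

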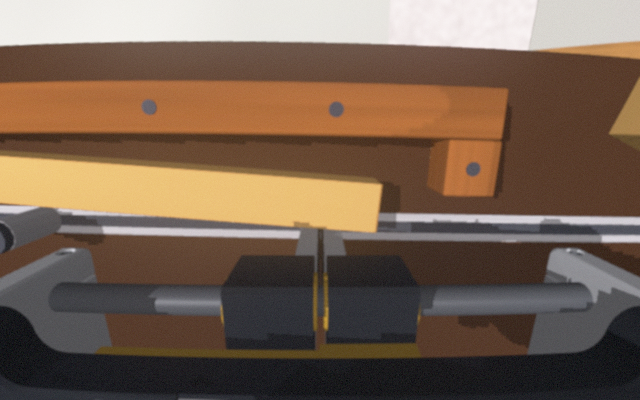

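View pics/s10.png

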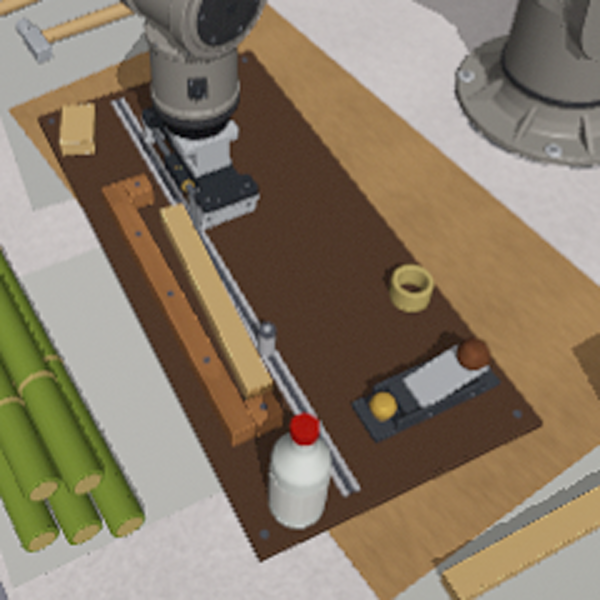

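```bash
python3 - <<'E'
from h import *
w=w2b(unp(get_calibration("wrist"),[(383,183),(377,231),(0,155),(0,203)],.036)); print(w.round(4))
S=lambda x:np.array([[240+(a+.5)/2.5-.5,125+(b+.5)/2.5-.5] for a,b in x])
w=w2b(unp(get_calibration("scene"),S([(242,391),(270,381),(249,409)]),[.036,.036,.04])); print(w.round(4))
a=cv2.imread("pics/s10.png")[330:470,180:330];cv2.imwrite("pics/s10z.png",cv2.resize(a,None,fx=4,fy=4,interpolation=cv2.INTER_CUBIC))
E
```

```text
[[-0.0272 -0.1277]
 [-0.0566 -0.1262]
 [-0.014   0.1012]
 [-0.0439  0.1087]]
[[-0.0049  0.1524]
 [-0.0374  0.1544]
 [-0.0009  0.1769]]
```

View pics/s10z.png

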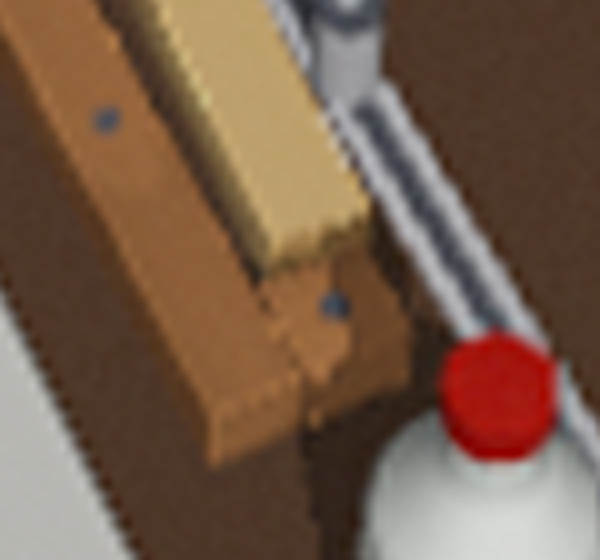

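```bash

python3 -m jog '{"gripper":[1,1,1,1,1],"delta_pos":[[0,0.7,0],[0,1.4,0],[0,1.9,0],[0,1.9,0],[0,0.5,0]],"dr":[[0,0,0],[0,0,0],[0,0,0],[0,0,0],[0,0,0]]}'
python3 -m jog '{"gripper":[1,0.5,-1,-1,-1],"delta_pos":[[0,-2,0],[0,-3.5,0],[0,-3.5,-4],[0,-3.5,-8],[0,-3.5,-9]],"dr":[[0,0,0],[0,0,0],[0,0,0],[0,0,0],[0,0,0]]}'
python3 -m jog '{"gripper":[-1,-1,-1,-1,-1],"delta_pos":[[0,0,0],[0,0,0],[0,0,0],[0,0,0],[0,0,0]],"dr":[[0,0,0],[0,0,0],[0,0,0],[0,0,0],[0,0,0]]}'
python3 - <<'E'
from h import *
where()
im=read_camera("wrist");cv2.imwrite("pics/w11.png",im[:,:,::-1])
im=read_camera("scene");im=cv2.resize(im[125:365,240:480],(600,600),interpolation=cv2.INTER_CUBIC);cv2.imwrite("pics/s11.png",im[:,:,::-1])
E
```

```text
time_s: 11.23
tcp_pos: [0.5761, -0.0322, 0.0266]
orientation: [0.517, 0.483, -0.515, 0.484]
contact_force: [-0.8, 0.0, 0.4]
opening: 0.0001
time_s: 11.65
tcp_pos: [0.545, 0.0659, 0.027]
orientation: [0.516, 0.485, -0.514, 0.484]
contact_force: [0.5, 1.5, -0.2]
opening: 0.0234
time_s: 12.07
tcp_pos: [0.5448, 0.0587, 0.0265]
orientation: [-0.516, -0.483, 0.516, -0.483]
contact_force: [0.0, 0.6, -0.4]
opening: 0.0568
t 12.07 uv [-0.0982 -0.0033] z 0.0265 F [ 0.   0.6 -0.4] open 0.057 q [-0.04  0.47 -0.23  2.02  0.17  0.66 -2.01]
```

View pics/w11.png

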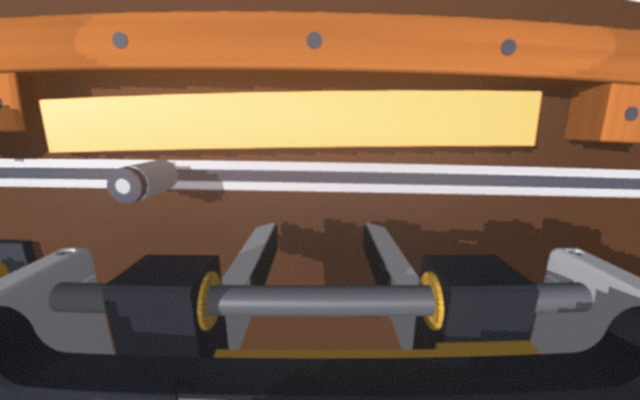

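View pics/s11.png

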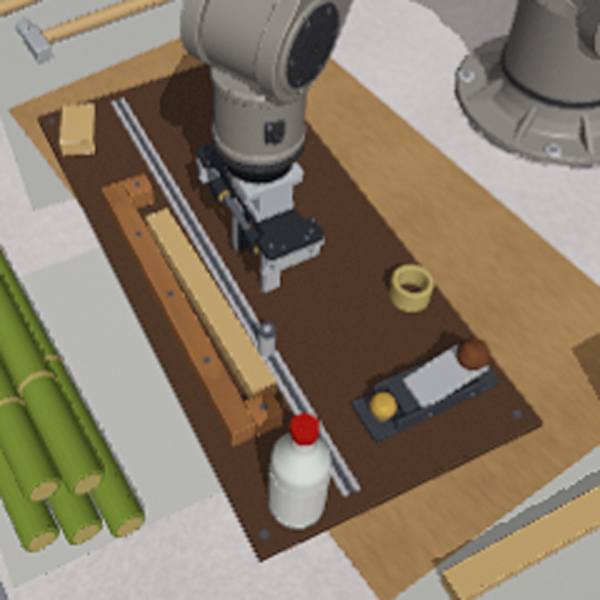

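```bash
python3 - <<'E'
from h import *
w=w2b(unp(get_calibration("wrist"),[(41,100),(48,152),(542,91),(538,147)],.036)); print(w.round(4))
w=w2b(unp(get_calibration("wrist"),[(20,74),(25,130),(580,84),(612,141)],.04)); print(w.round(4))
E
python3 -m jog '{"gripper":[-1,-1,-1,-1,-1],"delta_pos":[[0,0.5,0],[0,1,0],[0,1.5,0],[0,2,0],[0,2,0]],"dr":[[0,0,0],[0,0,0],[0,0,0],[0,0,0],[0,0,0]]}'
python3 - <<'E'
from h import *
where()
E
```

```text
[[-0.0141  0.1564]
 [-0.0435  0.1576]
 [-0.0052 -0.1249]
 [-0.0359 -0.1281]]
[[-0.0006  0.1628]
 [-0.0307  0.1657]
 [-0.0011 -0.1432]
 [-0.0308 -0.1696]]
time_s: 12.58
tcp_pos: [0.566, 0.0584, 0.0265]
orientation: [0.516, 0.483, -0.516, 0.484]
contact_force: [0.0, 0.5, 0.8]
opening: 0.0933
t 12.58 uv [-0.0771 -0.0017] z 0.0265 F [0.  0.5 0.8] open 0.093 q [-0.04  0.5  -0.22  1.98  0.17  0.68 -2.  ]
```

```bash

python3 -m jog '{"gripper":[-1,-1,-1,-1,-1],"delta_pos":[[0,0.8,0],[0,1.6,0],[0,2.4,0],[0,3.2,0],[0,3.5,0]],"dr":[[0,0,0],[0,0,0],[0,0,0],[0,0,0],[0,0,0]]}'
python3 -m jog '{"gripper":[-1,-1,-1],"delta_pos":[[0,0.15,0],[0,0.3,0],[0,0.3,0]],"dr":[[0,0,0],[0,0,0],[0,0,0]]}'
python3 - <<'E'
from h import *
where()
im=read_camera("wrist");cv2.imwrite("pics/w12.png",im[:,:,::-1])
E
```

```text
time_s: 13.0
tcp_pos: [0.6011, 0.0562, 0.0265]
orientation: [0.516, 0.483, -0.516, 0.484]
contact_force: [-0.6, 0.5, 0.1]
opening: 0.0941
time_s: 13.25
tcp_pos: [0.6027, 0.0562, 0.0264]
orientation: [-0.516, -0.484, 0.516, -0.483]
contact_force: [-0.3, 0.6, -0.2]
opening: 0.0942
t 13.25 uv [-0.0404 -0.0009] z 0.0264 F [-0.3  0.6 -0.2] open 0.094 q [-0.03  0.54 -0.22  1.89  0.17  0.72 -1.98]
```

View pics/w12.png

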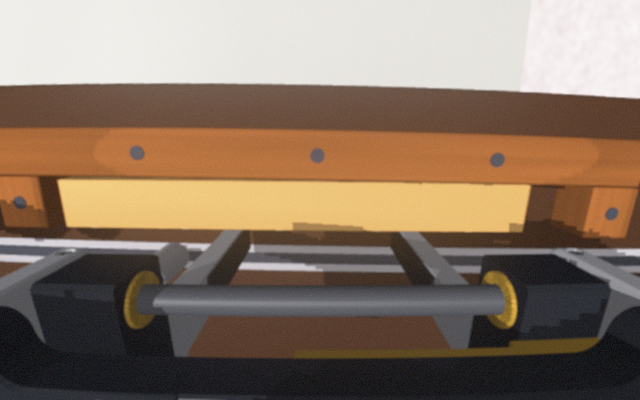

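Nearly seated; press in 1 mm steps watching the force.

```bash

python3 -m jog '{"gripper":[-1,-1,-1],"delta_pos":[[0,0.1,0],[0,0.2,0],[0,0.2,0]],"dr":[[0,0,0],[0,0,0],[0,0,0]]}'
python3 -m jog '{"gripper":[-1,-1,-1],"delta_pos":[[0,0.1,0],[0,0.1,0],[0,0.1,0]],"dr":[[0,0,0],[0,0,0],[0,0,0]]}'
python3 -m jog '{"gripper":[-1,-1,-1],"delta_pos":[[0,0.1,0],[0,0.1,0],[0,0.1,0]],"dr":[[0,0,0],[0,0,0],[0,0,0]]}'
```

```text
time_s: 13.55
tcp_pos: [0.6034, 0.0561, 0.0264]
orientation: [-0.515, -0.484, 0.517, -0.483]
contact_force: [-7.8, 3.0, 4.3]
opening: 0.0941
time_s: 13.8
tcp_pos: [0.6035, 0.0561, 0.0262]
orientation: [-0.515, -0.484, 0.517, -0.483]
contact_force: [-12.8, 2.3, 7.8]
opening: 0.094
time_s: 14.05
tcp_pos: [0.6036, 0.056, 0.0261]
orientation: [-0.514, -0.485, 0.518, -0.482]
contact_force: [-18.3, 2.1, 11.8]
opening: 0.094
```

```bash

python3 -m jog '{"gripper":[-1,-1,-1,-1,-1],"delta_pos":[[0,-0.6,0],[0,-2,0],[0,-4,0],[-3,-6,0],[-7,-8,0]],"dr":[[0,0,0],[0,0,0],[0,0,0],[0,0,0],[0,0,0]]}'
python3 -m jog '{"gripper":[-1,-1,-1,-1,-1],"delta_pos":[[-3,0,0],[-6,0,0],[-9,0,0],[-9,0,0],[-9,0,0]],"dr":[[0,0,0],[0,0,0],[0,0,0],[0,0,0],[0,0,0]]}'
python3 - <<'E'
from h import *
where()
c=get_calibration("wrist");im=read_camera("wrist");cv2.imwrite("pics/w13.png",im[:,:,::-1])
a=im[:,:,::-1][20:220];cv2.imwrite("pics/w13c.png",cv2.resize(a,(800,250),interpolation=cv2.INTER_CUBIC))
im=read_camera("scene");im=cv2.resize(im[165:315,270:370],(533,800)[::1],interpolation=cv2.INTER_CUBIC)[:, :];im=cv2.resize(im,(400,600));cv2.imwrite("pics/s13.png",im[:,:,::-1])
E
```

```text
time_s: 14.47
tcp_pos: [0.5254, 0.0606, 0.0922]
orientation: [-0.514, -0.485, 0.517, -0.483]
contact_force: [0.8, 0.6, 2.0]
opening: 0.0936
time_s: 14.88
tcp_pos: [0.5293, 0.0609, 0.1856]
orientation: [0.517, 0.483, -0.515, 0.484]
contact_force: [0.1, -0.4, -0.4]
opening: 0.0942
t 14.88 uv [-0.1139 -0.0023] z 0.1856 F [ 0.1 -0.4 -0.4] open 0.094 q [-0.    0.24 -0.27  1.94  0.08  0.97 -1.94]
```

View pics/w13.png

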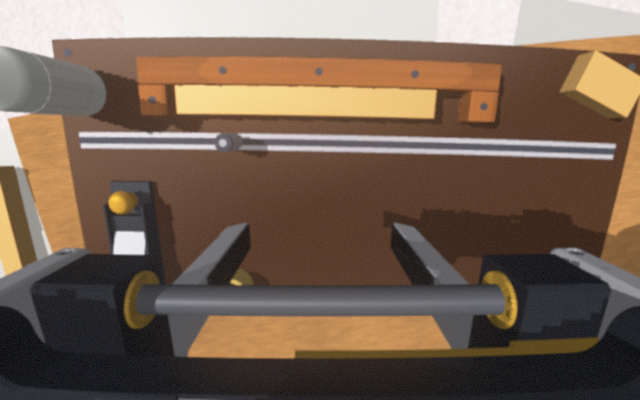

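View pics/s13.png

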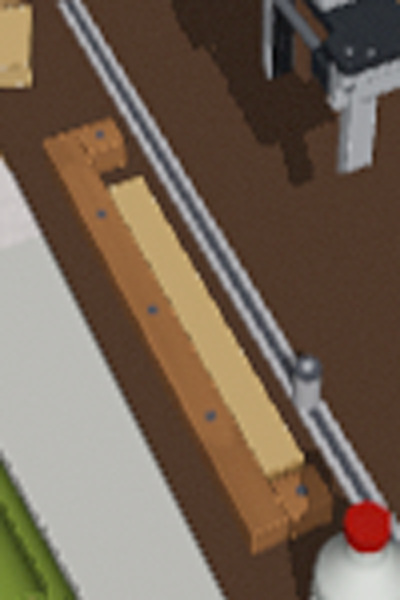

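```bash
python3 - <<'E'
from h import *
c=get_calibration("wrist");im=read_camera("wrist").astype(float);g=im.sum(2)
def edge(col,r0,r1,sgn):
    p=cv2.GaussianBlur(g[:,col-2:col+3].mean(1)[:,None],(1,5),0)[r0:r1,0]; d=sgn*np.diff(p); k=d.argmax()
    if 0<k<len(d)-1: k=k+.5*(d[k-1]-d[k+1])/(d[k-1]-2*d[k]+d[k+1])
    return r0+k+.5
cols=list(range(185,430,20))
for nm,r0,r1,s,z in [("near batten",104,128,-1,.036),("fence/batten",78,98,1,.04),("fence back",45,72,1,.04)]:
    px=[(x,edge(x,r0,r1,s)) for x in cols]; w=w2b(unp(c,px,z))
    f=np.polyfit(w[:,1],w[:,0],1); print(nm,"u at v=-.13,+.13:",np.polyval(f,[-.13,.13]).round(4),"res",np.abs(np.polyval(f,w[:,1])-w[:,0]).max().round(4))
print(w2b(unp(c,[(176,101),(436,104)],.036)).round(4))
cs=get_calibration("scene")
for n in ("top",):
    read_camera(n)
    for t in ["plane","bamboo_ring","offcut","hammer","glue","spare_batten"]: print(t,[(d['p'],[round(v) for v in d['bbox']]) for d in find_in(t,n)][:1])
E
```

```text
near batten u at v=-.13,+.13: [-0.0292 -0.0292] res 0.0001
fence/batten u at v=-.13,+.13: [-0.0001  0.0002] res 0.0003
fence back u at v=-.13,+.13: [0.0286 0.0284] res 0.0007
[[-0.0182  0.1539]
 [-0.0163 -0.1259]]
plane [(0.68, [226, 188, 243, 232])]
bamboo_ring [(0.47, [209, 139, 410, 254])]
offcut [(0.74, [383, 158, 406, 178])]
hammer [(0.73, [445, 170, 470, 246])]
glue [(0.87, [214, 144, 230, 163])]
spare_batten [(0.91, [174, 179, 190, 246])]
```

The batten is flat against the fence: its near edge sits 29 mm out at both ends, and it lies between the cleats. The other things haven't moved and the arm is clear.

```bash
python3 -c "
from workcell import *
print(job_done(), get_state()['time_s'], get_state()['contact_force'])"
```

```text
the job is handed in; nothing more can be done
the job is handed in; nothing more can be done
```

The batten is loaded: it lies between the two end cleats, flat against the fence along its full length. I handed the job in at about 15 s on the robot's clock.

**What I did:** With closed fingers I turned the batten's left end towards the fence. I then pushed its right end lengthwise until the left end was in behind the post, and swung the right end round into the bay. Last, I seated it with both fingers open, pressing until the force rose to about 20 N, and backed the arm off clear of everything.

**Last checks (wrist camera, before handing in):**
- **Flat to the fence:** the batten's near edge measured 29.2 mm from the fence face at both ends, for a 30 mm wide batten. The line where it meets the fence was straight to 0.3 mm.
- **Between the cleats:** its ends are at about +154 and −126 mm from the bay's middle. That leaves about 8 mm clear on the left and 36 mm on the right.
- **Other things:** the plane, offcut and glue looked unmoved. I checked the hammer and spare batten only by a late detection, with no earlier box to compare. The detector missed the bamboo ring: it reported a box the size of the whole board at p 0.47. The ring was last fully visible where it started, in the scene picture shortly before the final seating. The fingers stayed well clear of it.

After hand-in I had no reading of the scene, so I could not check that final second myself.

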